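# Close up the switch test fixture

### The job

The olive rocker switch is already seated in the test fixture. Push the upright aluminium hold-down flap down flat over the switch, then swing the yellow-framed clear cover fully shut over it without slamming it. Only push with the fingers: leave the switch seated in its nest and the loose parts around the fixture where they lie, and finish with the hand clear.

Things in the scene. Friction and masses are not known exactly. Their poses are not given: they have to be found in the camera images.
- fixture: Grey test fixture, fixed to the cart: open-topped box 220 mm along its x, 190 mm along its y, walls 6 mm, rim 78 mm above the cart, deck inside 30 mm. Origin: middle of its underside, z up. Its yaw varies from -0.55 to 0.35 rad; at yaw 0 its x points away from the robot, y to the robot's left. A black interlock block stands 18 mm out from the -y wall at x 60 mm, 70 mm high.
- nest (a point): Middle of the top of the white nest block (80 by 60 mm) that holds the switch, 56 mm above the cart, at fixture x 0, y -18 mm.
- flap (a joint): Angle of the aluminium hold-down flap: 0 = flat over the switch (its stop), 1.57 = upright, stop at 1.8; starts at 1.35 to 1.7. Plate 120 mm wide along the fixture's x, 110 mm long from the hinge, 5 mm thick; a 38 by 20 mm window, 40 to 60 mm from the hinge, lets the rocker through. Friction hinge (0.16 N m): stays where it is left, moves at about 2 N on its free edge.
- flap_hinge (a point): Middle of the flap's hinge axis, which runs along the fixture's x just inside the -y wall: fixture x 0, y -68 mm, z 64 mm, in the middle of the plate's thickness. From upright the flap folds towards the fixture's +y; flat, its top face is 66.5 mm above the cart.
- flap_tab (a point): Middle of the outer face of the red press tab (70 by 18 mm, 5 mm proud of the plate), 99 mm from the hinge. The tab is on the face that is on top when flat and looks to the fixture's -y when upright. Flat, the tab's top is 71.5 mm above the cart.
- cover (a joint): Angle of the cover: 0 = shut on the rim (its stop), 1.57 = upright, stop at 2.15; starts at 1.8 to 2.1, leaning outwards. Panel 220 mm wide, 8 mm thick, 190 mm long from the hinge plus a black lip of 15 mm (90 mm wide): yellow frame 22 mm wide round a clear pane. Friction hinge (0.5 N m): stays at any angle, moves at 2 to 5 N near its free edge. Lands on the flap if that is up.
- cover_hinge (a point): Middle of the cover's hinge axis, which runs along the fixture's x at the +y wall: fixture x 0, y +95 mm, z 82 mm, in the middle of the panel's thickness. The open cover stands above it and shuts by turning over towards the fixture's -y; shut, its top is 86 mm above the cart.
- cover_edge (a point): Point on the cover's outer face (on top when shut, looking to the fixture's +y when open), in the middle of the yellow frame bar farthest from the hinge, 179 mm from the hinge.
- switch: Loose olive rocker switch seated in the nest: flange 48 by 28 by 4 mm, rocker 6 mm higher, black body 41 by 21 by 24 mm below it inside the nest. Origin: middle of the body's underside, 32 mm above the cart when seated. The flat flap clears the flange by 1.5 mm. Must stay seated.
- toggle_a: Loose toggle switch standing on its black body (32 by 20 mm) with a chrome lever up, 64 mm tall in all; origin under its middle. Must stay.
- toggle_b: Second toggle switch like the first, the lever leaning the other way. Must stay.
- bezel: Loose white nylon bezel ring, 60 mm outside, 44 mm inside, 9 mm high, lying flat; origin under its middle. Must stay.
- stud_block: Loose brass ground stud block, 50 by 28 by 14 mm, with two studs up to 34 mm high; origin under its middle. Must stay.
- gauge: Loose black vertical speed gauge standing on its back, dial up: round case 57 mm across, square 62 mm front, 72 mm tall; origin under its middle. Stands beyond the fixture's +x side. Must stay.
- screwdriver: Screwdriver 170 mm long lying on the cart well to the left of the fixture; origin under its middle. Must stay.

How it is judged:
By the outcome, as a careful person would: the job done as asked, in the order asked, and still so for the second after the job is handed in, with the robot touching nothing.
It also fails if it takes over 64 s, if anything falls off the work surface, if the arm or the gripper's body presses on something with over 40 N, if the wrist force passes 120 N, or if a joint passes its speed limit or range.

### The arm

A 6-joint arm with a two-finger parallel gripper is mounted at the origin on the work surface. World frame = base frame: x ahead of the robot, y to its left, z up, the work surface at z = 0. Lengths are in m, angles in rad, forces in N, time in s.
With the tool pointing down it reaches from about 0.15 to 0.775 m from the base axis. Payload 6.1 kg.
Tool frame: the origin (TCP) lies on the centre line of the jaws, within the pads' length; the fingertips stand 25 mm ahead of it and the grasp point (between the pads) lies 6 mm ahead of it; z points along the fingers, y is the line along which they close (so a half turn about z gives the same grasp; the last joint's range is limited). The gripper opens to 85 mm and grips with 20 to 120 N. Pads are 22 mm wide; open, the fingers measure 114 mm over their backs; the gripper's body (76 mm by 85 mm) begins 54 mm behind the grasp point. The pads swing forward as they close: fully open they stand 13 mm farther back than shut.
Start: joints at [1.295, 0.126, -0.04, 1.405, 0, 1.571], TCP at [0.143, 0.505, 0.256] pointing down, gripper open.
Joint ranges: [-2.72, 2.72], [-0.95, 1.95], [-1.27, 1.35], [-1.78, 2.02], [-1.46, 1.47], [-3.14, 3.14]. Speed limits (rad/s): [2.39, 2.39, 3.01, 3.14, 3.14, 3.14].

### API

Orientations are given as a rotation vector (axis times angle).
In Python, from plant import robot gives the robot as it stands. Calls block until the motion is done:
- robot.movep(position, orientation): joint-space move of the TCP to a pose.
- robot.move_l(position, ori=None, velocity=0.15): straight line of the TCP; ori=None keeps the orientation; velocity is the mean speed in m/s.
- robot.move_j(angles): joint-space move.
- robot.move_gripper(opening, f_grip=None): finger opening in m; f_grip is the grip in N (None keeps the last); returns when the fingers have stopped.
- robot.hold(seconds).
- robot.solve_ik(position, orientation): joint angles nearest the present ones, or None.
- robot.sense(): the state.
- robot.capture(name): name is "scene" or "top" or "wrist"; returns a dict with "pixels" (480x640x3 uint8, red, green, blue), "fx", "fy", "cx", "cy" (pixels), "R" (3x3) and "t" (3): a world point X has camera coordinates R X + t; the wrist camera has in their place "T_tool_cam" (4x4, takes a point from camera to tool coordinates, whose origin is the TCP and whose axes are the flange's). Camera axes: x right, y down, z forward; pixel columns grow to the right and rows downward; lengths in m; the calibration is good to about 2 mm. A picture is of the moment at which its call begins: read the wrist's pose just before it. There is no depth.
A pose or a line that the arm cannot do raises robot.Unreachable and nothing moves.
- robot.finish_job(): hands the job in; it is judged then, once.
The state is a dict: "time": time; "joint_pos": joint angles; "joint_vel": joint speeds; "joint_efforts": joint torques, N m; "eef_pos": TCP position; "tool_rot": TCP orientation; "ft_force": force on the tool from outside, world axes, zero at the start; "ft_torque": the same for the moment, N m; "gripper_width": finger opening in m; "grip_force": force on a finger pad.
Only numpy, scipy, OpenCV 4.12 (cv2) and the standard library are available. Lean on these libraries where they do the work, as an engineer would, in place of code of your own. Each camera call takes 0.05 s, during which the arm holds its last target. There are 200 camera calls.

## Working session

There is one attempt and no reset: what is moved stays moved. The work goes in short steps, each a Python script; the robot and the scene stay as the last script left them, time stands still between calls to the robot, and variables do not carry over. Pictures are saved under pics/ and viewed, at most 10 in all, crops included, and the job is handed in when it is done.

```bash
mkdir -p pics; ls
python3 - <<'E'
from plant import robot
import cv2,pickle
d={}
for n in("scene","top"):
    c=robot.capture(n);d[n]=c
    cv2.imwrite(f"pics/{n}0.png",c["pixels"][:,:,::-1])
    print(n,c["fx"],c["cx"],c["cy"],c["R"],c["t"])
pickle.dump(d,open("cap0.pkl","wb"))
s=robot.sense();print(s["time"],s["eef_pos"],s["tool_rot"],s["gripper_width"])
E
```

```text
pics
plant.py
scene 467.1397404221009 310.2306953412804 239.6870307202234 [[ 0.86071735  0.50901583 -0.00827855]
 [ 0.33554439 -0.57946626 -0.74271719]
 [-0.38285194  0.63649174 -0.66955407]] [-0.49034882 -0.07717722  1.14041621]
top 472.3943474507666 319.4932994446286 239.79971075854564 [[ 1.93099442e-02 -9.99813530e-01  1.78189826e-04]
 [-9.96949432e-01 -1.92681081e-02 -7.56344540e-02]
 [ 7.56237838e-02  1.28285084e-03 -9.97135596e-01]] [0.06302118 0.54718205 1.13968217]
0.1 [0.14286442 0.50485224 0.25563238] [-4.31803885e-01 -3.11158386e+00  2.12102981e-03] 0.0852960829350081
```

View pics/scene0.png

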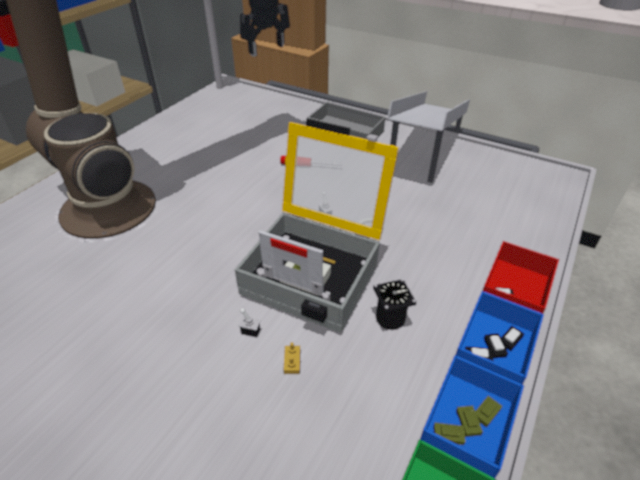

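View pics/top0.png

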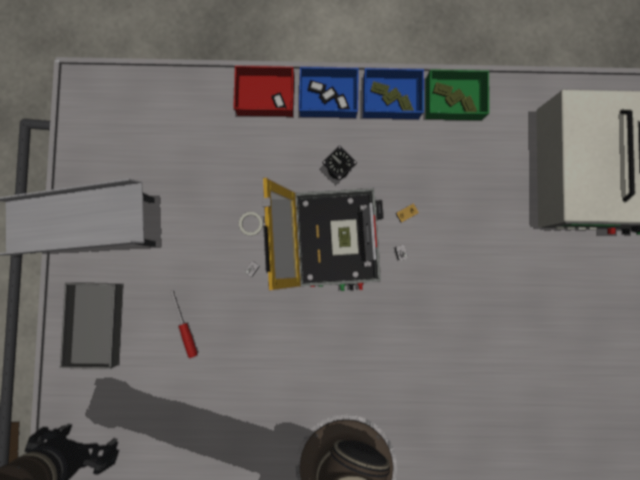

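The scene view shows the fixture around (310,270), with the cover open at about (340,180) and the red tab at (290,247). The top view shows the nest at (344,237). I'll measure from colour masks next.

Run:
```python
import cv2,pickle,numpy as np
d=pickle.load(open("cap0.pkl","rb"))
a=d["top"]["pixels"][165:305,220:430,::-1]
b=d["scene"]["pixels"][115:345,220:420,::-1]
cv2.imwrite("pics/tc.png",cv2.resize(a,None,fx=3.8,fy=3.8,interpolation=cv2.INTER_CUBIC))
cv2.imwrite("pics/sc.png",cv2.resize(b,None,fx=2.6,fy=2.6,interpolation=cv2.INTER_CUBIC))
```

```text
(no output)
```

View pics/tc.png

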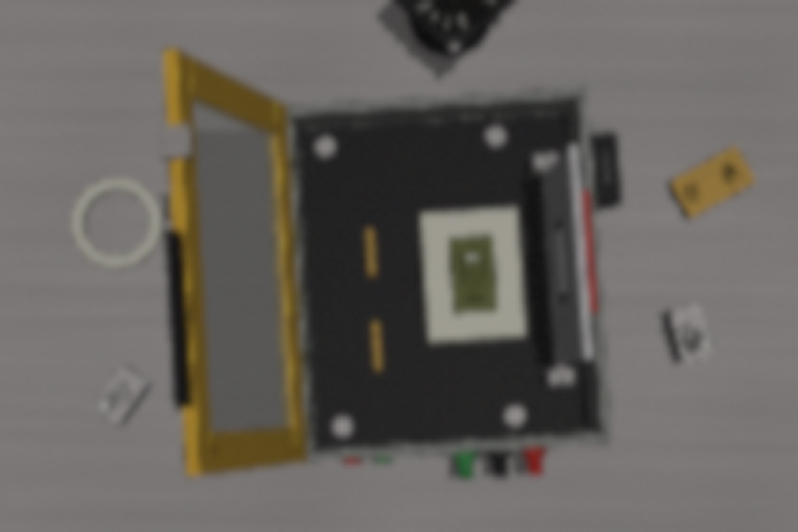

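View pics/sc.png

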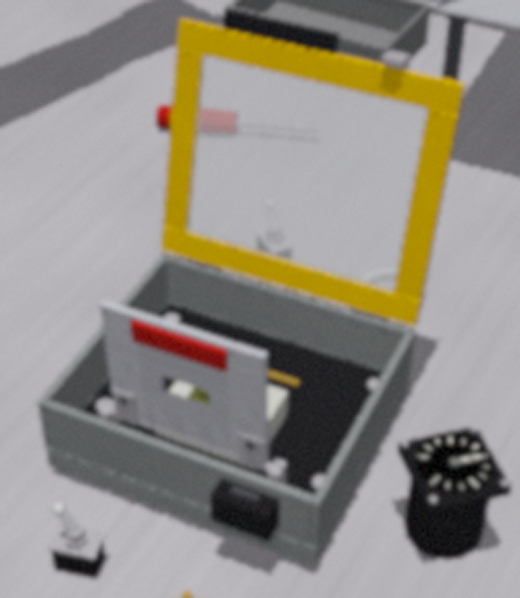

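The crops show the nest's corners at about (420,212) and (528,335), and the rim's right edge running from (583,95) to (605,437), all in crop pixels. The cover's free-edge corners are at (182,18) and (462,85) in the scene crop. A small grey latch sits on the cover's far bar at the +x end, so I'll push away from it.

```bash
cat > meas.py <<'E'
import cv2,pickle,numpy as np
def ray(c,p):
    R=np.array(c["R"]);t=np.array(c["t"])
    d=R.T@np.array([(p[0]-c["cx"])/c["fx"],(p[1]-c["cy"])/c["fy"],1]);return -R.T@t,d
def onz(c,p,z):
    o,d=ray(c,p);return (o+d*(z-o[2])/d[2])[:2]
def nest(c):
    im=c["pixels"];hsv=cv2.cvtColor(im,cv2.COLOR_RGB2HSV);m=np.zeros(im.shape[:2],np.uint8)
    m[212:262,325:362]=(hsv[212:262,325:362,2]>110)*255
    cs=max(cv2.findContours(m,cv2.RETR_EXTERNAL,cv2.CHAIN_APPROX_NONE)[0],key=cv2.contourArea)
    return np.array([onz(c,p,.056) for p in cv2.boxPoints(cv2.minAreaRect(cs))])
def red(c,box):
    x0,y0,x1,y1=box;im=c["pixels"][y0:y1,x0:x1].astype(int)
    v,u=np.nonzero((im[...,0]>120)&(im[...,1]<70));return u.mean()+x0,v.mean()+y0,len(u)
class Fix:
    def __init__(s,o,yaw):
        s.o=np.array([*o,0]);s.R=cv2.Rodrigues(np.array([0,0,yaw]))[0];s.yaw=yaw
    def w(s,p):return s.o+s.R@np.array(p)
    def atx(s,c,p,x):
        o,d=ray(c,p);o=s.R.T@(o-s.o);d=s.R.T@d;return o+d*(x-o[0])/d[0]
E
python3 - <<'E'
from meas import *
d=pickle.load(open("cap0.pkl","rb"));T=d["top"];S=d["scene"]
b=nest(T);e=np.roll(b,-1,0)-b;L=np.linalg.norm(e,axis=1);print("nest",b.mean(0),L)
k=np.argmax(L);yn=np.arctan(e[k][1]/e[k][0])
pc=lambda u,v:(u/3.8+220-.37,v/3.8+165-.37)
r=[onz(T,pc(*q),.078) for q in[(583,95),(605,437),(308,450)]]
e1=r[0]-r[1];print("rim",r,np.linalg.norm(e1),np.linalg.norm(r[2]-r[1]));yr=np.arctan2(e1[1],e1[0]);print("yaw",yn,yr)
yaw=(yr*2+yn)/3
R=Fix([0,0],yaw).R[:2,:2]
on=b.mean(0)-R@[0,-.018];orim=(r[0]+r[2])/2;print("origin nest",on,"rim",orim)
F=Fix(on,yaw)
q=red(S,(255,225,320,270));p=F.atx(S,q,0);print("tab",q,p,"ang",np.arctan2(p[2]-.064,p[1]+.068))
sc=lambda u,v:(u/2.6+220-.3,v/2.6+115-.3)
for uv,x in[((182,18),-.11),((462,85),.11)]:
    p=F.atx(S,sc(*uv),x);print("cover",p,np.arctan2(p[2]-.082,.095-p[1]),np.hypot(p[2]-.082,.095-p[1]))
print("scene rim check",onz(S,sc(43,405),.078),F.w([-.11,-.095,0]),onz(S,sc(320,505),.078),F.w([.11,-.095,0]))
for n,uv in dict(bezel=(116,222),stud=(712,182),togB=(124,396),togA=(690,335),gauge=(450,10)).items():
    w=onz(T,pc(*uv),.03);print(n,F.R.T[:2,:2]@(w-on))
E
```

```text
nest [0.55134323 0.01538696] [0.06024819 0.0806146  0.05992334 0.08059071]
rim [array([ 0.66236184, -0.05024945]), array([ 0.45152333, -0.0659454 ]), array([0.44011952, 0.11517138])] 0.21142195497738042 0.18147543882237263
yaw 0.07974262538836098 0.07430829792114982
origin nest [0.5499744  0.03333483] rim [0.55124068 0.03246096]
tab (np.float64(288.5081967213115), np.float64(245.4262295081967), 122) [ 0.         -0.07932532  0.17000439] ang 1.677230837508033
cover [-0.11        0.1387805   0.26897198] 1.800807726862604 0.19202930486258143
cover [0.11       0.12486789 0.27623672] 1.7233718154826287 0.19651970557231224
scene rim check [ 0.45193817 -0.07043478] [ 0.44751732 -0.06975516  0.        ] [ 0.66603689 -0.05213375] [ 0.66688027 -0.05302499  0.        ]
bezel [0.04884585 0.20728437]
stud [ 0.05293999 -0.17714363]
togB [-0.06300863  0.20728969]
togA [-0.04464523 -0.1561084 ]
gauge [ 0.17472374 -0.01538054]
```

```bash
cat > task.py <<'E'
from meas import *
from scipy.spatial.transform import Rotation as Ro
from plant import robot
F=Fix([.5505,.0330],.0765)
TIP=.025;HW=.011
def pose(part,th,x=0.,gap=0.,sgn=1,L=None):
    """TCP pose with the shut fingertips 'gap' off the outer face of flap or cover standing at angle th"""
    s=1 if part=="flap" else -1            # flat direction from the hinge along fixture y
    hy,hz,off,L0=(-.068,.064,.0075,.099) if s==1 else (.095,.082,.004,.179)
    u=np.array([0,s*np.cos(th),np.sin(th)]);n=np.array([0,-s*np.sin(th),np.cos(th)])
    psi=.3+.4*th;a=np.array([0,s*np.sin(psi),-np.cos(psi)])
    p=np.array([x,hy,hz])+u*(L or L0)+n*(off+gap+HW*abs(np.sin(th-psi)))-a*TIP
    y=np.array([sgn,0,0]);M=np.c_[np.cross(y,a),y,a]
    return F.w(p),Ro.from_matrix(F.R@M).as_rotvec()
E
python3 - <<'E'
from task import *
for sgn in(1,-1):
  for part,t0 in(("flap",1.6),("cover",1.95)):
    for th,g in((t0,.04),(t0,0),(1,0),(.5,0),(0,-.003)):
        p,o=pose(part,th,gap=g,sgn=sgn);q=robot.solve_ik(p,o)
        print(sgn,part,th,p.round(3),None if q is None else np.round(q,2))
E
```

```text
1 flap 1.6 [ 0.562 -0.112  0.176] [-0.52  0.63  0.19  1.79  0.73  0.72]
1 flap 1.6 [ 0.559 -0.072  0.177] [-0.47  0.58  0.11  1.72  0.76  0.77]
1 flap 1 [ 0.554 -0.007  0.172] [-0.31  0.38 -0.05  1.44  0.64  1.08]
1 flap 0.5 [0.55  0.036 0.14 ] [-0.16  0.28 -0.18  1.24  0.48  1.3 ]
1 flap 0 [0.549 0.057 0.096] [-0.04  0.25 -0.28  1.08  0.3   1.45]
1 cover 1.95 [0.533 0.264 0.241] None
1 cover 1.95 [0.536 0.227 0.255] None
1 cover 1 [0.549 0.053 0.256] [ 0.4   0.31  0.04  1.56 -0.66  1.99]
1 cover 0.5 [ 0.554 -0.015  0.193] [ 0.21  0.22 -0.14  1.28 -0.5   1.72]
1 cover 0 [ 0.556 -0.043  0.11 ] [ 0.07  0.22 -0.28  1.07 -0.3   1.56]
-1 flap 1.6 [ 0.562 -0.112  0.176] [-0.52  0.63  0.19  1.79  0.73 -2.42]
-1 flap 1.6 [ 0.559 -0.072  0.177] [-0.47  0.58  0.11  1.72  0.76 -2.37]
-1 flap 1 [ 0.554 -0.007  0.172] [-0.31  0.38 -0.05  1.44  0.64 -2.06]
-1 flap 0.5 [0.55  0.036 0.14 ] [-0.16  0.28 -0.18  1.24  0.48 -1.84]
-1 flap 0 [0.549 0.057 0.096] [-0.04  0.25 -0.28  1.08  0.3  -1.69]
-1 cover 1.95 [0.533 0.264 0.241] None
-1 cover 1.95 [0.536 0.227 0.255] None
-1 cover 1 [0.549 0.053 0.256] [ 0.4   0.31  0.04  1.56 -0.66 -1.16]
-1 cover 0.5 [ 0.554 -0.015  0.193] [ 0.21  0.22 -0.14  1.28 -0.5  -1.42]
-1 cover 0 [ 0.556 -0.043  0.11 ] [ 0.07  0.22 -0.28  1.07 -0.3  -1.58]
```

```bash
sed -i 's/psi=.3+.4\*th;/psi=.3+.4*th if s==1 else min(.7,.3+.4*th);/' task.py
python3 - <<'E'
from task import *
for th,g in((2.1,.05),(1.95,.03),(1.8,.0)):
    p,o=pose("cover",th,gap=g);q=robot.solve_ik(p,o);print(p.round(3),None if q is None else np.round(q,2))
robot.move_gripper(0.0)
s=robot.sense();o0=s["tool_rot"]
robot.movep([.2,.40,.50],o0)
p,o=pose("flap",1.6,gap=.05)
hi=p+[0,-.04,.22]
robot.movep([.43,.1,.5],o0)
robot.movep(hi,o)
robot.move_l(p,velocity=.2)
s=robot.sense();print(s["time"],s["eef_pos"],s["joint_pos"],s["ft_force"],s["gripper_width"])
cv2.imwrite("pics/s1.png",robot.capture("scene")["pixels"][60:360,180:580,::-1].repeat(2,0).repeat(2,1))
E
```

```text
[0.531 0.29  0.223] [ 0.73  0.61  0.4   1.83 -0.54  2.36]
[0.534 0.251 0.251] [ 0.68  0.55  0.36  1.83 -0.56  2.31]
[0.538 0.198 0.272] [ 0.62  0.48  0.3   1.8  -0.59  2.24]Traceback (most recent call last):
  File "<stdin>", line 10, in <module>
host.Unreachable: the arm cannot take that pose within its joint ranges
```

Run:
```python
from task import *
p,o=pose("flap",1.6,gap=.05)
_,o1=pose("flap",0.0)
s=robot.sense();print(s["time"],s["eef_pos"],s["joint_pos"])
hi=F.w([-.02,-.15,.42])
for a,b in((p,o),(hi,o1),(p+[0,-.02,.1],o)):
    q=robot.solve_ik(a,b);print(a,None if q is None else np.round(q,2))
robot.movep(hi,o1)
robot.movep(p+[0,-.02,.1],o)
robot.move_l(p,velocity=.2)
s=robot.sense();print(s["time"],s["eef_pos"],s["joint_pos"],s["ft_force"],s["gripper_width"])
cv2.imwrite("pics/s1.png",robot.capture("scene")["pixels"][60:360,180:580,::-1].repeat(2,0).repeat(2,1))
```

```text
3.3333 [0.42988627 0.10072945 0.49977341] [2.29971225e-01 1.04194433e-01 4.97091819e-01 1.96414269e+00
 3.14893207e-04 5.04791062e-01]
[ 0.56236861 -0.1218424   0.17582658] [-0.53  0.64  0.21  1.8   0.73  0.7 ]
[ 0.5420223 -0.1180898  0.42     ] [-0.35  0.35  0.58  1.93  0.27  1.13]
[ 0.56236861 -0.1418424   0.27582658] NoneTraceback (most recent call last):
  File "<stdin>", line 9, in <module>
host.Unreachable: the arm cannot take that pose within its joint ranges
```

Run:
```python
from task import *
p,o=pose("flap",1.6,gap=.04)
_,o1=pose("flap",0.0)
robot.movep(F.w([0,-.17,.21]),o1)
robot.movep(p,o)
s=robot.sense();print(s["time"],s["eef_pos"],s["joint_pos"],s["ft_force"],s["gripper_width"])
cv2.imwrite("pics/s1.png",robot.capture("scene")["pixels"][60:360,180:580,::-1].repeat(2,0).repeat(2,1))
```

```text
5.7083 [ 0.56244194 -0.11285106  0.17633321] [-0.51821732  0.63064203  0.19517566  1.78594097  0.73086012  0.71935061] [0.18561771 0.02569971 0.69016921] 0.0003067857055478005
```

View pics/s1.png

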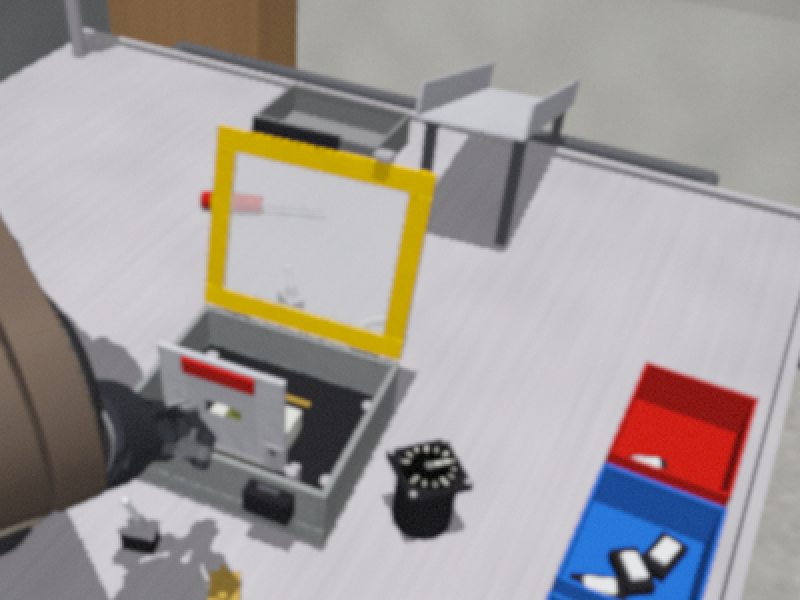

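The shut fingers are just off the flap's -y face, with the tips near (210,440) in this picture, and nothing has been disturbed. I'll push along the arc now.

```bash
cat >> task.py <<'E'
def push(part,ths,v,x=0.,L=None,fmax=15,gap=0.):
    """follow the arc until the stop is felt; returns the last angle"""
    f0=np.array(robot.sense()["ft_force"]);log=[]
    for th in ths:
        g=gap+min(0,th)*.1 ; p,o=pose(part,max(th,0),x=x,gap=g,L=L)   # th<0: press 0.1 m/rad further
        robot.move_l(p,o,velocity=v)
        f=np.linalg.norm(np.array(robot.sense()["ft_force"])-f0);log.append((round(float(th),2),round(float(f),1)))
        if f>fmax:break
    print(part,log,robot.sense()["time"]);return th
E
python3 - <<'E'
from task import *
s=robot.sense();c=robot.capture("scene");tip=np.array(s["eef_pos"])+Ro.from_rotvec(s["tool_rot"]).apply([0,0,TIP])
k=np.array(c["R"])@tip+c["t"];print("tip px in view",2*(k[0]/k[2]*c["fx"]+c["cx"]-180),2*(k[1]/k[2]*c["fy"]+c["cy"]-60))
push("flap",np.r_[np.arange(1.6,.25,-.15),.15,.08,.04,0,-.01,-.02,-.03,-.04,-.05,-.06,-.08,-.1],.08,L=.1)
cv2.imwrite("pics/s2.png",robot.capture("scene")["pixels"][60:360,180:580,::-1].repeat(2,0).repeat(2,1))
E
```

```text
tip px in view 191.88061363839643 412.7530535439529
flap [(1.6, 1.7), (1.45, 1.0), (1.3, 0.8), (1.15, 0.7), (1.0, 0.6), (0.85, 1.6), (0.7, 1.4), (0.55, 1.6), (0.4, 1.3), (0.25, 0.9), (0.15, 0.9), (0.08, 1.0), (0.04, 0.9), (0.0, 1.2), (-0.01, 1.6), (-0.02, 6.4), (-0.03, 11.4), (-0.04, 17.3)] 11.6333
```

View pics/s2.png

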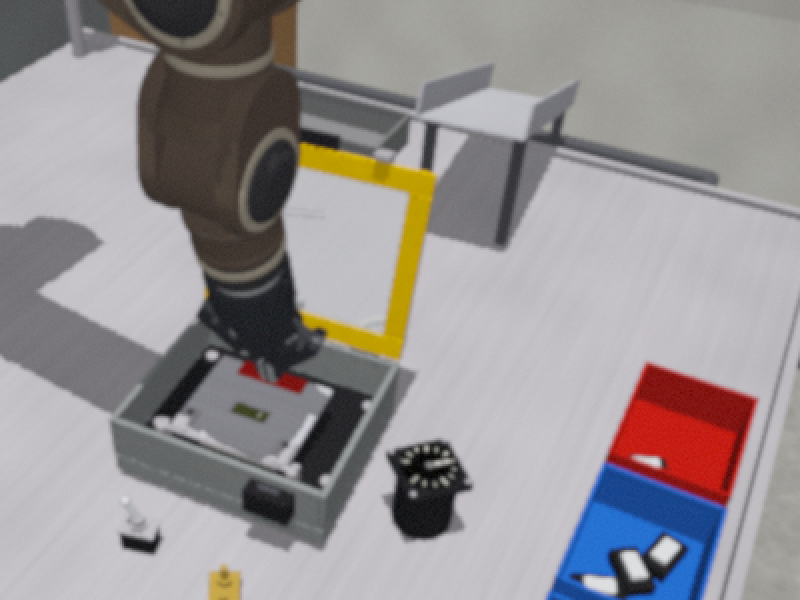

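The flap lies flat and the rocker shows through its window. The cover is still open and the loose parts haven't moved. I'll retreat, go over the cover and shut it from behind.

Run:
```python
from task import *
s=robot.sense();p=np.array(s["eef_pos"]);f0=s["ft_force"]
_,oc=pose("cover",1.9);_,of=pose("flap",0.)
od=Ro.from_matrix(F.R@np.array([[0,1,0],[1,0,0],[0,0,-1.]])).as_rotvec()
print([robot.solve_ik(*a) is not None for a in((F.w([-.03,-.03,.43]),od),(F.w([-.08,.28,.43]),od),pose("cover",2.1,gap=.05))])
robot.move_l(p+[0,-.02,.1],velocity=.2)
robot.movep(F.w([-.03,-.03,.43]),od)
robot.movep(F.w([-.08,.28,.43]),od)
robot.movep(*pose("cover",2.1,gap=.05))
s=robot.sense();print(s["time"],s["eef_pos"],s["joint_pos"],s["ft_force"])
cv2.imwrite("pics/s3.png",robot.capture("scene")["pixels"][60:360,180:580,::-1].repeat(2,0).repeat(2,1))
```

```text
[True, True, True]
15.3917 [0.53136934 0.28908365 0.22437874] [ 0.72874682  0.60808157  0.39842034  1.83200498 -0.53623132  2.35663126] [-0.24600684 -0.25550458  1.00439966]
```

View pics/s3.png

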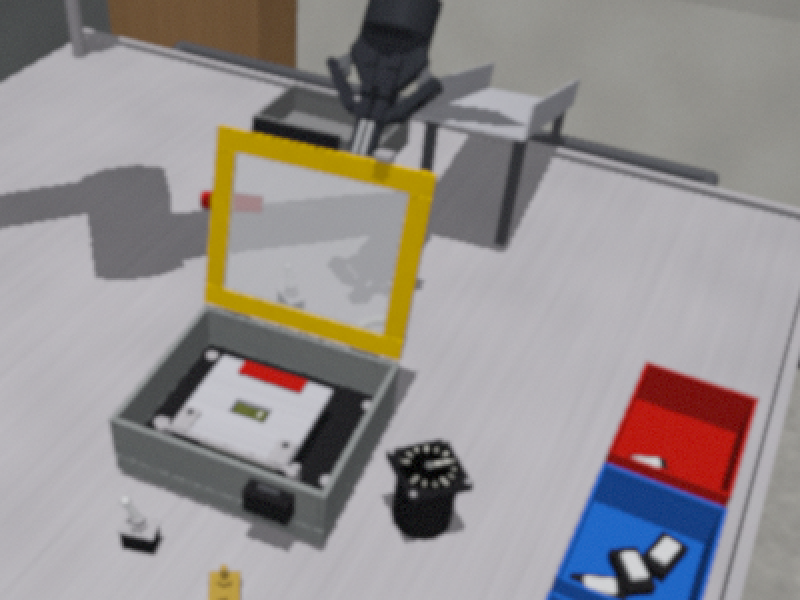

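The flap stays flat, with the switch still in its window. The fingers wait behind the cover's far bar, at about (365,150).

Run:
```python
from task import *
k=dict(x=-.015,L=.176,fmax=25)
push("cover",[2.0,1.9,1.8,1.7,1.6,1.5],.06,**k)
cv2.imwrite("pics/s4.png",robot.capture("scene")["pixels"][60:360,180:580,::-1].repeat(2,0).repeat(2,1))
```

```text
cover [(2.0, 1.1), (1.9, 1.1), (1.8, 1.0), (1.7, 0.9), (1.6, 0.8), (1.5, 0.7)] 19.0167
```

View pics/s4.png

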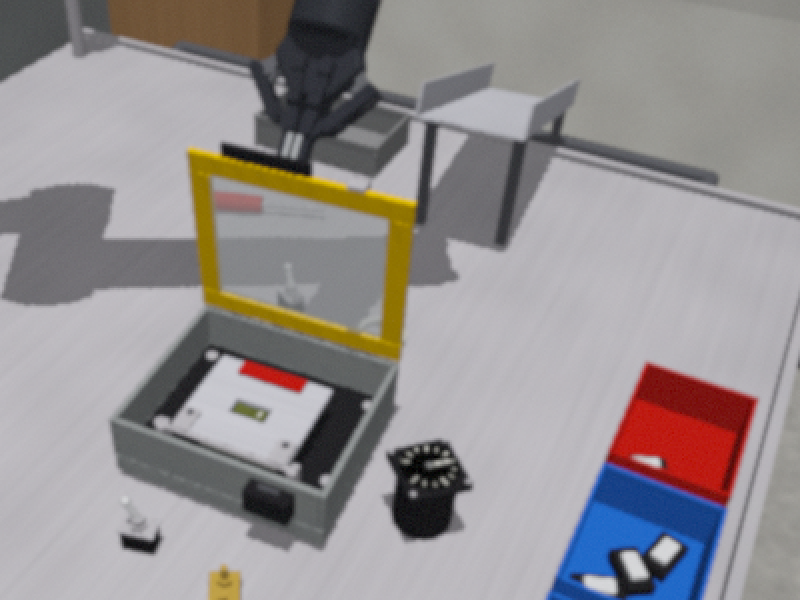

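The cover is following the fingers and its top bar is now near (300,175), turned past upright. I'll carry on, and go slowly near the end.

Run:
```python
from task import *
k=dict(x=-.015,L=.176,fmax=15)
push("cover",[1.35,1.2,1.05,.9,.75,.6,.45,.3],.07,**k)
push("cover",np.r_[.22,.15,.1,.06,.03,.015,0,-.01,-.02,-.03,-.04,-.05,-.06,-.08,-.1],.03,**k)
p=np.array(robot.sense()["eef_pos"])
robot.move_l(p+[0,.02,.12],velocity=.15)
robot.movep(F.w([-.25,.15,.42]),robot.sense()["tool_rot"])
s=robot.sense();print(s["time"],s["ft_force"])
c=robot.capture("scene")["pixels"];t=robot.capture("top")["pixels"]
cv2.imwrite("pics/s5.png",np.hstack([c[120:360,180:440],t[140:380,230:490]])[:,:,::-1].repeat(2,0)[:, :].repeat(1,1))
cv2.imwrite("pics/s5.png",cv2.resize(np.hstack([c[120:360,180:440],t[140:380,230:490]])[:,:,::-1],None,fx=1.53,fy=1.53))
```

```text
cover [(1.35, 1.4), (1.2, 0.7), (1.05, 1.4), (0.9, 0.5), (0.75, 1.0), (0.6, 1.2), (0.45, 1.3), (0.3, 0.6)] 23.4
cover [(0.22, 1.5), (0.15, 0.8), (0.1, 1.4), (0.06, 1.1), (0.03, 0.8), (0.01, 0.7), (0.0, 0.7), (-0.01, 1.0), (-0.02, 7.7), (-0.03, 12.8), (-0.04, 20.0)] 27.1667
29.5083 [ 0.26900221  0.43460697 -0.65213588]
```

View pics/s5.png

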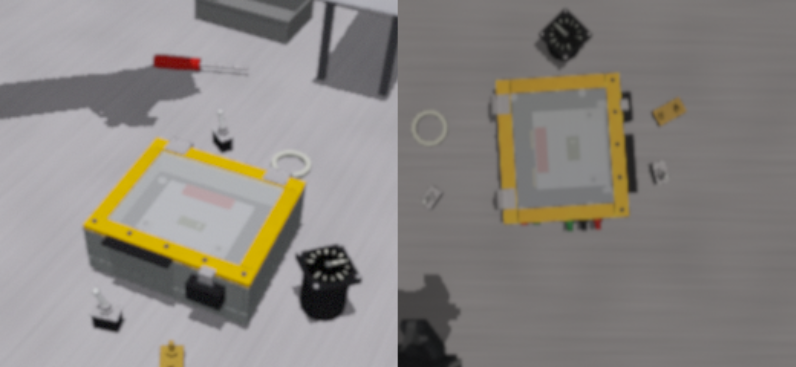

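The cover is shut flush on the rim with its latch over the interlock. Through the pane the flap is flat and the switch seated, every loose part is where it was, and the hand is clear at the lower left.

```bash
python3 -c "
from plant import robot
robot.hold(.5);print(robot.finish_job())"
```

```text
the job is handed in; nothing more can be done
None
```

I pushed the flap down flat over the seated switch and swung the cover gently shut on its stop, left the loose parts where they lay with the hand clear, and handed the job in at about 30 s.

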